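# Demagnetise the parts with two pedal pulses

### The arm

A 6-joint arm with a two-finger parallel gripper is mounted at the origin on the work surface. World frame = base frame: x ahead of the robot, y to its left, z up, the work surface at z = 0. Lengths are in mm, angles in rad, forces in N, time in s.
With the tool pointing down it reaches from about 325 to 850 mm from the base axis. Payload 15.5 kg.
Tool frame: the origin (TCP) lies on the centre line of the jaws, within the pads' length; the fingertips stand 8 mm ahead of it and the grasp point (between the pads) lies 11 mm behind it (manip.tcp_to_tips is the distance from the TCP to the fingertips, in mm); z points along the fingers, y is the line along which they close (so a half turn about z gives the same grasp; the last joint's range is limited). The gripper opens to 91 mm and grips with 3 to 60 N. Pads are 32 mm wide; open, the fingers measure 118 mm over their backs; the gripper's body (76 mm by 178 mm) begins 60 mm behind the grasp point.
Start: joints at [1.163, 0.494, 1.345, -0, 1.302, -0.096], TCP at [191.728, 594.867, 221.915] pointing down, gripper open.
Joint ranges: [-2.91, 2.91], [-0.82, 2.16], [0.22, 2.67], [-1.22, 4.37], [0.12, 2.79], [-3.08, 3.08]. Speed limits (rad/s): [1.89, 1.89, 2.57, 3.01, 3.01, 3.01].

### API

Orientations are given as a 3x3 rotation matrix whose columns are the frame's x, y, z axes.
In Python, from plant import manip, hand, imaging, ticket gives the robot as it stands. Calls block until the motion is done:
- manip.movep(position, orientation): joint-space move of the TCP to a pose.
- manip.movel(position, speed=150, attitude=None, force_limit=None): straight line of the TCP; attitude=None keeps the orientation; speed is the mean speed in mm/s. With force_limit (N) it stops when the force on the tool has changed by that much, and returns True; else False.
- manip.set_joints(angles): joint-space move.
- hand.set_gripper(opening, f_grip=None): opening from 0.0 (shut) to 1.0 (fully open); f_grip is the grip in N (None keeps the last); returns when the fingers have stopped.
- manip.hold(seconds).
- manip.ik(position, orientation): joint angles nearest the present ones, or None.
- manip.get_obs(): the state.
- imaging.get_image(name): name is "scene" or "top" or "wrist"; returns (picture, depth): 400x640x3 uint8, blue, green, red; 400x640 float32, mm along the optical axis (not along the pixel's ray), 0 where there is no reading.
- imaging.camera_info(name): a dict with "fovy" (degrees; the focal length in pixels is half the picture's height over the tangent of half this angle, whatever the lens; pixels are square), "cx", "cy" (the principal point, pixels), "rvec" (rotation vector, rad) and "tvec" (3), from world to camera coordinates, as OpenCV has them. Camera axes: x right, y down, z forward; pixel columns grow to the right and rows downward; lengths in mm; the calibration is good to about 2 mm. A picture is of the moment at which its call begins: read the wrist's pose just before it. camera_info takes no time and is no camera call; for the wrist camera it gives the pose at the moment of the call.
A pose or a line that the arm cannot do raises manip.PlanningError and nothing moves.
- ticket.finish_job(): hands the job in; it is judged then, once.
The state is a dict: "t": time; "joints": joint angles; "qd": joint speeds; "effort": joint torques, N m; "tcp_pos": TCP position; "orientation": TCP orientation; "wrist_force": force on the tool from outside, world axes, zero at the start; "ft_torque": the same for the moment, N m; "width": opening from 0.0 (shut) to 1.0 (fully open); "finger_force": force on a finger pad.
Only numpy, scipy, OpenCV 4.12 (cv2) and the standard library are available. Lean on these libraries where they do the work, as an engineer would, in place of code of your own. Each camera call takes 0.05 s, during which the arm holds its last target. There are 200 camera calls.

### The job

Take all the steel parts off the red mat, load them into the drawer of the blue demagnetiser and push the drawer fully shut. Give two pulses with the yellow foot pedal: press it down to its stop and hold it there for a second, let it come right up, then press it to the stop for a second once more; never work the pedal with the drawer open. Then pull the drawer out, move every part into the green tray, shut the drawer fully again, and leave the pedal up and the spray can, hammer and brush undisturbed.

Things in the scene. Friction and masses are not known exactly. Their poses are not given: they have to be found in the camera images.
- machine: Blue bench demagnetiser, a fixed box 230 deep, 280 wide and 140 high with a gauge on top, standing on the bench. Origin: bottom centre of its front face (bench level). Its x axis points into the machine, away from the drawer's opening side; z up. The drawer slides out of the front along the machine's -x.
- drawer (a joint): Travel of the drawer in m: 0 fully shut, 0.21 fully out (its stop). It needs about 3 N to slide and stays where it is left.
- drawer_floor (a point): Centre of the drawer's inner floor, 24 mm above the bench; moves with the drawer; axes as the machine's. The inside is 160 mm in x by 236 mm in y; side and back walls rise 34 mm above the floor. The white front panel (280 wide, 12 thick) is at x = -84 to -96 mm and rises 56 mm above the floor. When the drawer is fully out, the machine's front face (140 mm high) is 126 mm beyond this point in x.
- drawer_handle (a point): Middle of the drawer's bar handle: a level round steel bar 14 mm thick and 110 mm long along the machine's y, 98 mm above the bench and 50 mm in front of the drawer's front panel; two slanting arms join its ends to the panel. Free from above.
- pedal (a joint): Angle of the foot pedal in rad: 0 up (rest), 0.30 fully down at its stop. A spring returns it; pressing at the pad point takes about 5 N at first and 11 N at the stop.
- pedal_base: Base plate of the pedal, fixed to the bench, 150 by 92 mm and 8 thick. Origin: centre of its underside. The pedal is hinged about the base's y axis at x = +60, z = +26 mm; it is a yellow plate 74 wide and 135 long which rises from the hinge towards the base's -x, 0.38 rad above level when up and 0.08 rad when fully down.
- pedal_pad (a point): The point to press: on the top of the pedal's black rubber pad (80 long, 66 wide), 95 mm from the hinge along the plate and 8 mm above the plate's mid-plane; 69 mm above the bench when the pedal is up and about 42 mm when fully down. Moves with the pedal. Axes: as the pedal base's when the pedal is up, turning with the pedal about y.
- mat: Red mat 180 by 210 mm, 1 mm thick, flat on the bench (a mark only: the parts stand at bench level on it). Origin at its centre. The parts start on it.
- tray: Green open tray, fixed to the bench, 180 (x) by 210 (y) mm outside, 25 high, walls and floor 5 thick. Origin: centre of its underside.
- tray_in (a point): Centre of the green tray's inner floor, 5 mm above the bench; axes as the tray's. Inside 170 by 200 mm.
- bracket: Steel T bracket: foot 50 (x) by 40 (y) by 8 mm high, with an upright web 8 mm thick (y), 50 long (x), from 8 to 48 mm high, over the middle of the foot. Origin: centre of its underside, z up. About 0.22 kg. May be absent.
- tube: Rust-brown square steel tube offcut lying along its x: 55 long, 40 wide (y), 40 high, 4 mm wall. Origin: centre of its underside, z up. About 0.22 kg. May be absent.
- flange: Bright galvanised round flange: disc 56 in diameter and 10 high, with a hub 32 in diameter from 10 to 44 mm high. Origin: centre of its underside, z up. About 0.25 kg. May be absent.
- yoke: Grey-painted U-shaped steel yoke: base 50 (x) by 34 (y) by 12 mm high; two lugs, each 18 thick (x) and 34 wide (y), at its two x ends with a slot 14 wide between them, up to 44 mm high. Origin: centre of its underside, z up. About 0.26 kg. May be absent.
- spraycan: Bystander: standing spray can 60 in diameter, 130 high. Origin: centre of its underside.
- hammer: Bystander: hammer lying on the bench at one side.
- wirebrush: Bystander: brush lying on the bench at one side.
Things that resemble listed ones, but are neither listed nor needed, are in the scene too. Several things have the shape of the tube; the one meant has the colours described above. Of the things that look like the pedal_base, the larger one is meant.

How it is judged:
By the outcome, as a careful person would: the job done as asked, in the order asked, and still so for the second after the job is handed in, with the robot touching nothing.
Of bracket, tube, flange, yoke only 2 to 4 are there at a start; the rules pass over those that are not, and their reading is None.
At some moment in a run one of bracket, tube, flange, yoke may be knocked a few centimetres aside while the robot is not near it.
Once in a run the grip may slacken for a moment while it holds something.
It also fails if it takes over 210 s, if anything falls off the work surface, if the arm or the gripper's body presses on something with over 40 N, if the wrist force passes 120 N, or if a joint passes its speed limit or range.

## Working session

There is one attempt and no reset: what is moved stays moved. The work goes in short steps, each a Python script; the robot and the scene stay as the last script left them, time stands still between calls to the robot, and variables do not carry over. Pictures are saved under pics/ and viewed, at most 14 in all, crops included, and the job is handed in when it is done.

```bash
ls; mkdir -p pics; cat > h.py <<'E'
import numpy as np, cv2
from plant import manip, hand, imaging, ticket
def cam(n):
    c=imaging.camera_info(n); im,d=imaging.get_image(n)
    f=200/np.tan(np.radians(c["fovy"])/2); R=cv2.Rodrigues(np.array(c["rvec"],float))[0]; t=np.array(c["tvec"],float).ravel()
    return dict(im=im,d=d,f=f,R=R,t=t,cx=c["cx"],cy=c["cy"],info=c)
def ray(c,u,v):
    r=np.array([(u-c["cx"])/c["f"],(v-c["cy"])/c["f"],1.]); return -c["R"].T@c["t"], c["R"].T@r
def onplane(c,u,v,z):
    o,r=ray(c,u,v); return o+r*(z-o[2])/r[2]
def cloud(c):
    v,u=np.mgrid[:400,:640]; P=np.stack([(u-c["cx"])/c["f"]*c["d"],(v-c["cy"])/c["f"]*c["d"],c["d"]],-1)
    W=(P-c["t"])@c["R"]; W[c["d"]<=0]=np.nan; return W
def proj(c,p):
    q=c["R"]@np.array(p,float)+c["t"]; return q[:2]/q[2]*c["f"]+[c["cx"],c["cy"]]
def down(a):
    # tool z down, tool y (closing) at angle a in world xy
    y=np.array([np.cos(a),np.sin(a),0]); z=np.array([0,0,-1.]); return np.stack([np.cross(y,z),y,z],1)
E
python3 - <<'E'
from h import *
for n in("top","scene","wrist"):
    c=cam(n); cv2.imwrite(f"pics/{n}0.png",c["im"]); print(n,c["info"],(c["d"]>0).mean(), -c["R"].T@c["t"])
o=manip.get_obs(); print(o)
E
```

```text
pics
top {'fovy': 42.42552203285074, 'cx': 306.06704064068106, 'cy': 203.70319356744747, 'rvec': array([ 2.17822185, -2.20212053,  0.0416292 ]), 'tvec': array([  29.83812368,  478.45415194, 1738.34343159])} 0.995875 [ 391.07568013    4.03068092 1760.309672  ]
scene {'fovy': 52.439692683308515, 'cx': 323.36379374083964, 'cy': 202.17270247493312, 'rvec': array([ 1.71863112,  1.53328097, -0.78461073]), 'tvec': array([ -82.80621149, -196.06097193, 1592.13480521])} 0.99606640625 [1413.02231856  -92.17885914  758.32776326]
wrist {'fovy': 59.10501656063917, 'cx': 321.7880337024748, 'cy': 200.26870778514993, 'rvec': array([-2.33314641, -1.69709196, -0.25670492]), 'tvec': array([-622.88527891,  -32.55614758,  394.38891608])} 0.99593359375 [109.99569502 619.74486601 385.23478384]
{'t': 0.15, 'joints': array([ 1.16351358e+00,  4.94074833e-01,  1.34594272e+00, -1.43965548e-05,
        1.30246760e+00, -9.54540269e-02]), 'qd': array([ 0.00052895, -0.00287893, -0.00286744,  0.00070384, -0.00041011,
        0.00073385]), 'effort': array([ 1.03741866e-03, -8.79198575e+01, -3.82056141e+01,  7.07972981e-02,
        5.00710937e-02, -1.21531648e-04]), 'tcp_pos': array([191.6238349 , 594.63500824, 221.46946082]), 'orientation': array([[-9.51775272e-01,  3.06795886e-01, -3.40785948e-04],
       [ 3.06796067e-01,  9.51774917e-01, -8.24989104e-04],
       [ 7.12482545e-05, -8.89756018e-04, -9.99999602e-01]]), 'wrist_force': array([ 0.39931395, -0.30851147, -0.44056066]), 'ft_torque': array([-0.01935284,  0.02909826, -0.02153666]), 'finger_force': 0.0, 'width': 1.0002195683806887}
```

View pics/top0.png

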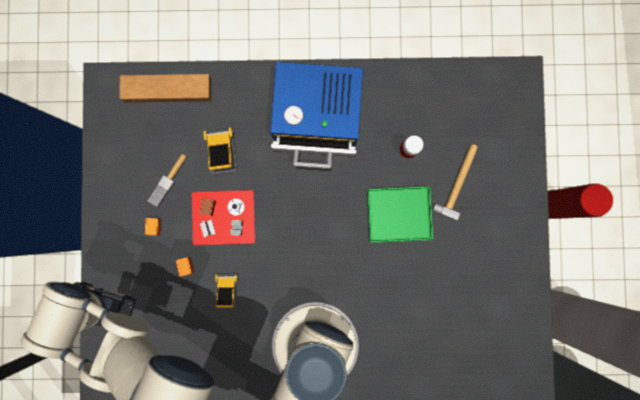

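View pics/scene0.png

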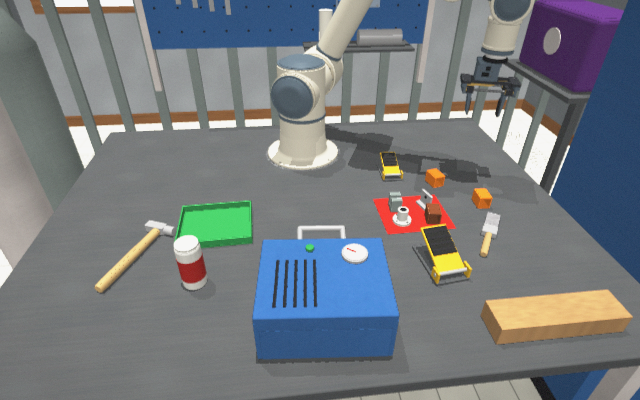

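Top view: the machine is at (317,100), with its drawer handle at (313,160), the tray at (400,214) and the mat at (223,217). On the mat are the tube (207,207), flange (235,206), bracket (207,228) and yoke (236,228).

Lookalikes:
- **Tube:** orange cubes at (152,226) and (183,267). I choose the rust-brown part at (207,207).
- **Pedal:** a smaller one at (226,290). I choose the larger one at (219,150).
- **Spray can:** (412,146), with a red post off the bench at (595,200).

Next I'll measure the fixtures coarsely and take a close wrist view of the mat.

```bash
cat >> h.py <<'E'
def rect(c,mask,z):
    """min-area rect (world, plane z) of the biggest blob of mask"""
    cs,_=cv2.findContours(mask.astype(np.uint8),cv2.RETR_EXTERNAL,cv2.CHAIN_APPROX_NONE)
    k=max(cs,key=cv2.contourArea)[:,0]
    P=np.array([onplane(c,u,v,z)[:2] for u,v in k],np.float32)
    return cv2.minAreaRect(P)
E
python3 - <<'E'
from h import *
c=cam("top"); h=cv2.cvtColor(c["im"],cv2.COLOR_BGR2HSV); H,S,V=[h[...,i].astype(int) for i in range(3)]
W=cloud(c)
u,v=np.meshgrid(np.arange(640),np.arange(400)); box=lambda a,b,d,e:(u>=a)&(u<b)&(v>=d)&(v<e)
print("mat",rect(c,((H<6)|(H>174))&(S>150)&box(170,280,170,260),1))
print("tray",rect(c,(H>45)&(H<80)&(S>120)&box(350,450,170,260),25))
blue=(H>100)&(H<125)&(S>120)&box(250,380,50,150)
print("mach",rect(c,blue&(np.abs(W[...,2]-140)<8),140))
hp=(W[...,2]>85)&(W[...,2]<112)&box(280,345,150,175); 
print("handle",rect(c,hp,98))
pan=(W[...,2]>65)&(W[...,2]<92)&(S<60)&box(265,362,130,160); print("panel",rect(c,pan,80))
y=(H>18)&(H<35)&(S>120)
for n,b in(("pedal",box(195,245,120,180)),("small",box(205,245,265,315))):
    print(n,rect(c,y&b,40)); q=W[b&(V<60)&(W[...,2]>25)]; print("  pad",q.mean(0) if len(q) else 0, np.nanmin(W[b&y],0),np.nanmax(W[b&y],0))
# wrist over the mat
o=manip.get_obs();w=imaging.camera_info("wrist")
R=o["orientation"];Rw=cv2.Rodrigues(w["rvec"])[0]; print("cam in tool",R.T@(-Rw.T@w["tvec"]-o["tcp_pos"]),(R.T@Rw.T).round(2))
E
```

```text
mat ((436.58367919921875, 310.11273193359375), (181.29722595214844, 211.3270721435547), 1.249839425086975)
tray ((440.326904296875, -290.03594970703125), (179.99147033691406, 212.56382751464844), 2.2683558464050293)
mach ((802.0671997070312, -14.307815551757812), (277.7228698730469, 230.0198211669922), 85.22698974609375)
handle ((616.8491821289062, 1.0277214050292969), (121.83690643310547, 44.74684524536133), 85.68865966796875)
panel ((641.9524536132812, -2.602203369140625), (276.90423583984375, 41.883201599121094), 85.16481018066406)
pedal ((666.2201538085938, 313.224853515625), (136.0296630859375, 97.36377716064453), 8.069321632385254)
  pad [641.56878712 311.83679203  66.66515121] [593.62030597 269.28879347  -7.59835622] [748.32929995 379.20462832  87.31827629]
small ((191.815185546875, 293.56146240234375), (73.3880386352539, 108.8502426147461), 89.49748229980469)
  pad [173.53452425 297.13125656  49.68206851] [130.3923943  260.37969124  -9.46413693] [245.17411574 338.52374205  67.23764309]
cam in tool [  85.40840558   -1.24459497 -163.81857424] [[-0.   -0.95 -0.3 ]
 [ 1.   -0.   -0.  ]
 [ 0.   -0.3   0.95]]
```

```bash
python3 - <<'E'
from h import *
manip.movep([430,310,280],down(np.pi/2)); print(manip.get_obs()["t"],manip.get_obs()["joints"].round(2))
c=cam("wrist"); cv2.imwrite("pics/w1.png",c["im"]); np.savez("w1.npz",**{k:v for k,v in c.items() if k!="info"})
W=cloud(c)
for n,a in(("tall",(W[...,2]>30)&(W[...,2]<60)),):
    m=a&(abs(W[...,0]-437)<95)&(abs(W[...,1]-310)<110)
    nn,l,s,ce=cv2.connectedComponentsWithStats(m.astype(np.uint8))
    for i in range(1,nn):
        if s[i,4]>60: print(s[i],ce[i].round(),np.nanmedian(W[l==i],0).round(1),np.nanpercentile(W[l==i][:,2],[50,98]).round())
E
```

```text
1.6 [ 0.51  0.3   1.49  0.    1.34 -1.06]
[263 119  32  20 543] [278. 129.] [384.9 260.9  45.2] [45. 47.]
[358 119  18  46 383] [367. 141.] [398.6 359.3  48.9] [49. 51.]
[262 147  32  20 535] [277. 157.] [416.2 258.3  45.1] [45. 47.]
[ 342  175   43   51 1531] [362. 201.] [470.2 357.7  41.2] [41. 43.]
[270 188  27  28 601] [283. 201.] [469.3 263.5  45.3] [45. 47.]
```

View pics/w1.png

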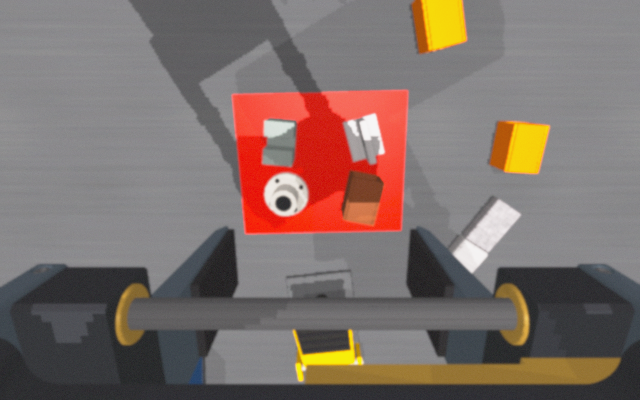

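The close view confirms the choice: yoke (278,143), bracket (367,141), flange (285,200) and rust-brown tube (362,198) are on the mat. The bright orange blocks off the mat are decoys. Next I get exact poses from the top faces, then open the drawer.

```bash
cat >> h.py <<'E'
def parts(c,cx,cy,hx,hy,z0=0):
    """find top faces by depth: list of (name, centre, angle of tool closing axis, size)"""
    W=cloud(c); H=cv2.cvtColor(c["im"],cv2.COLOR_BGR2HSV)
    Z=W[...,2]-z0
    m=(Z>12)&(Z<60)&(abs(W[...,0]-cx)<hx)&(abs(W[...,1]-cy)<hy)
    n,l,s,_=cv2.connectedComponentsWithStats(cv2.morphologyEx(m.astype(np.uint8),cv2.MORPH_CLOSE,np.ones((5,5))))
    out=[]
    for i in range(1,n):
        q=(l==i)&m
        if s[i,4]<150: continue
        zt=np.nanpercentile(Z[q],95); t=q&(Z>zt-3.5)
        P=W[t][:,:2].astype(np.float32); r=cv2.minAreaRect(P)
        (x,y),(a,b),th=r; th=np.radians(th)
        if a<b: a,b,th=b,a,th+np.pi/2   # th: direction of long side
        sat=np.median(H[t][:,1])
        out.append((np.round([x,y],1),np.round([a,b],1),round(np.degrees(th)%180,1),round(float(zt),1),int(sat),int(t.sum()),W[t].mean(0).round(1)))
    return out
E
python3 - <<'E'
from h import *
c=dict(np.load("w1.npz"))
for p in parts(c,437,310,95,110): print(p)
E
```

```text
(array([401.2, 259.2]), array([50.1, 34.1]), np.float64(174.9), 46.4, 11, 968, array([400.5, 259.3,  45.2]))
(array([399.4, 360.2]), array([50. ,  8.1]), np.float64(16.1), 50.2, 8, 324, array([398.9, 360.1,  49.1]))
(array([471.3, 358.3]), array([55.5, 40. ]), np.float64(168.4), 42.5, 167, 1464, array([470.7, 358.2,  41.2]))
(array([471.5, 263. ]), array([31. , 30.4]), np.float64(94.6), 46.6, 14, 525, array([471.2, 262.9,  45.5]))
```

```bash
python3 - <<'E'
from h import *
a=np.radians(-4.8)
for k in (0,np.pi):
    print(k,manip.ik([600,65,280],down(a+k)))
q=manip.ik([600,65,280],down(a)); 
manip.movep([600,65,280],down(a))
c=cam("wrist"); cv2.imwrite("pics/w2.png",c["im"]); np.savez("w2.npz",**{k:v for k,v in c.items() if k!="info"})
W=cloud(c)
m=(W[...,2]>92)&(W[...,2]<112)&(abs(W[...,1])<75)&(W[...,0]>560)&(W[...,0]<670)
P=W[m]; 
nn,l,s,ce=cv2.connectedComponentsWithStats(m.astype(np.uint8)); 
for i in range(1,nn):
    if s[i,4]>40: print(s[i],cv2.minAreaRect(W[l==i][:,:2].astype(np.float32)),np.nanpercentile(W[l==i][:,2],[5,50,98]))
f=(W[...,2]>137)&(W[...,2]<145)&(W[...,0]<760)&(W[...,0]>640); 
for y in(-80,-40,0,40,80):
    s=f&(abs(W[...,1]-y)<6); print(y,np.nanmin(W[s][:,0]) if s.any() else None)
p=(W[...,2]>76)&(W[...,2]<86)&(W[...,0]>630)&(W[...,0]<700)
for y in(-100,-80,0,80,100):
    s=p&(abs(W[...,1]-y)<6); print("panel",y,np.nanpercentile(W[s][:,0],[2,98]) if s.any() else None)
print(manip.get_obs()["t"])
E
```

```text
0 [ 8.99573801e-03  4.14171283e-01  1.31840740e+00 -4.44089210e-16
  1.40901397e+00  9.27715421e-02]
3.141592653589793 [ 8.99573801e-03  4.14171283e-01  1.31840740e+00 -4.44089210e-16
  1.40901397e+00 -3.04882111e+00]
[ 322  178   37  112 1876] ((612.1674194335938, 1.1732330322265625), (123.18435668945312, 37.13365936279297), 85.29397583007812) [ 94.20977484 104.33795905 107.149019  ]
-80 None
-40 739.2631996526826
0 705.1247133717594
40 691.1922985206556
80 694.5230998827609
panel -100 None
panel -80 [643.31738006 655.26847942]
panel 0 [650.14629706 661.09369654]
panel 80 [656.63626763 668.94065419]
panel 100 [658.21764043 670.39325235]
2.8417
```

View pics/w2.png

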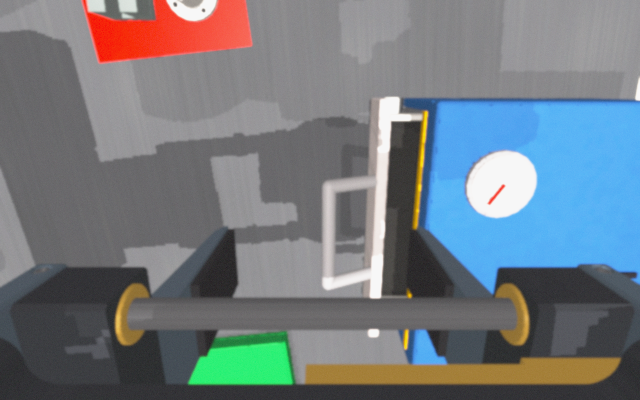

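The drawer starts about 25 mm open: bar at (328,235), world about (600.5, 2), z 98. I grip the bar and pull it out.

```bash
cat >> h.py <<'E'
A=np.radians(-4.75); MX=np.array([np.cos(A),np.sin(A)]); MY=np.array([-np.sin(A),np.cos(A)]); F=np.array([687.4,-4.7])
def mach(x,y=0): return F+x*MX+y*MY
def T(): return round(manip.get_obs()["t"],1)
def openness():   # drawer travel while the bar is held
    return -62-(manip.get_obs()["tcp_pos"][:2]-F)@MX
def grab_bar(travel):
    b=mach(-62-travel); hand.set_gripper(0.5)
    manip.movep([*b,190],down(A)); hit=manip.movel([*b,87],force_limit=15); hand.set_gripper(0,f_grip=40)
    print("bar hit",hit,manip.get_obs()["width"],"travel",openness())
def slide(travel,limit=25,speed=120):
    b=mach(-62-travel); z=manip.get_obs()["tcp_pos"][2]; hit=manip.movel([*b,z],speed=speed,force_limit=limit)
    print("stop",hit,"travel",openness(),manip.get_obs()["wrist_force"].round(1))
def leave_bar():
    hand.set_gripper(0.5); p=manip.get_obs()["tcp_pos"]; manip.movel([p[0],p[1],200],speed=250)
E
python3 - <<'E'
from h import *
grab_bar(25); slide(216); leave_bar(); print(T())
E
```

```text
bar hit False 0.1414266637301662 travel 24.826424874163052
stop True travel 208.25552589215295 [ 2.3  0.2 -2.5]
8.3
```

Travel reached the stop, so the drawer is fully out. Now I load the parts, re-measuring each from above just before its grasp.

```bash
cat >> h.py <<'E'
W0=dict(bracket=8,tube=40,flange=32,yoke=34); TIP=dict(bracket=13,tube=8,flange=14,yoke=9)
def name(p):
    a,b=p[1]
    return "bracket" if b<14 else "flange" if abs(a-b)<4 and a<36 else "tube" if p[4]>80 else "yoke"
def look(spot,hx,hy,z0,tag=None):
    """wrist view over a spot; dict name -> (xy, closing angle)"""
    manip.movep([spot[0]-30,spot[1],280],down(np.radians(88))); c=cam("wrist")
    if tag: cv2.imwrite(f"pics/{tag}.png",c["im"])
    r={}
    for p in parts(c,*spot,hx,hy,z0):
        if not 36<p[3]<56: print("odd blob",p); continue
        n=name(p); ang=(p[2]+90)%180
        if n=="flange": ang=88
        r[n]=(p[0],np.radians(ang),p[1])
    return r
def pick(n,xy,a,z0,f=40):
    hand.set_gripper(min(1,(W0[n]+24)/91)); z=z0+TIP[n]+8
    manip.movep([*xy,z+80],down(a)); hit=manip.movel([*xy,z],speed=120,force_limit=15)
    hand.set_gripper(0,f_grip=f); w=manip.get_obs()["width"]*91
    manip.movel([*xy,z0+165],speed=200); w2=manip.get_obs()["width"]*91
    print(n,"pick",hit,"width",round(w,1),round(w2,1),"t",T()); return abs(w2-W0[n])<5
def put(n,xy,a,z0):
    z=z0+TIP[n]+8; manip.movep([*xy,z0+150],down(a)); manip.movel([*xy,z+20],speed=200)
    w=manip.get_obs()["width"]*91
    hit=manip.movel([*xy,z+1],speed=60,force_limit=8); hand.set_gripper(min(1,(W0[n]+18)/91))
    manip.movel([*xy,z0+150],speed=250); print(n,"put",hit,"width",round(w,1),"t",T())
MAT=(437,310); DR=dict(tube=mach(-126+36,58),bracket=mach(-126-36,58),flange=mach(-126+36,-58),yoke=mach(-126-36,-58)); AD=np.radians(85.25)
E
python3 - <<'E'
from h import *
for n in ("flange","yoke"):
    r=look(MAT,95,110,0); print({k:(v[0],round(np.degrees(v[1])),v[2]) for k,v in r.items()})
    if n not in r: break
    if not pick(n,r[n][0],r[n][1],0): break
    put(n,DR[n],AD,24)
r=look(MAT,95,110,0); print(r)
r=look(mach(-126),75,110,24,"d1"); print(r)
E
```

```text
{'bracket': (array([399.5, 360.3]), 106, array([50.2,  8.1])), 'yoke': (array([401.2, 259.2]), 85, array([50.3, 33.9])), 'tube': (array([471.2, 358.3]), 79, array([55.1, 40.2])), 'flange': (array([471.5, 263. ]), 88, array([31.1, 30.6]))}
flange pick False width 31.4 31.2 t 12.9
flange put True width 31.2 t 16.4
{'bracket': (array([399.4, 360.2]), 106, array([50.1,  8.1])), 'yoke': (array([401.2, 259.4]), 85, array([50.3, 33.3])), 'tube': (array([471.2, 358.2]), 79, array([55.9, 40.2]))}
yoke pick False width 33.9 33.6 t 21.3
yoke put True width 34.0 t 24.9
{'bracket': (array([399.4, 360.3]), np.float64(1.848303677861995), array([49.8,  8. ])), 'tube': (array([471.3, 358.2]), np.float64(1.3718287920675434), array([55.4, 40.2]))}
{'yoke': (array([591.1, -55.2]), np.float64(2.4085543677521746), array([30.6, 25.9]))}
```

View pics/d1.png

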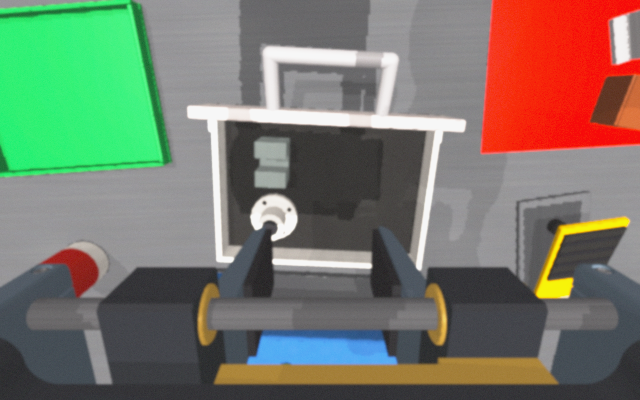

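The drawer holds the yoke (272,160) and flange (275,215) standing as meant. The flange was misnamed because the finger hid part of it, so I'll fix that rule, move the viewpoint, and continue.

```bash
sed -i 's/"flange" if abs(a-b)<4 and a<36/"flange" if a<40/' h.py; sed -i 's/def look(spot,hx,hy,z0,tag=None):/def look(spot,hx,hy,z0,tag=None,back=30):/; s/spot\[0\]-30,/spot[0]-back,/' h.py
python3 - <<'E'
from h import *
def show(r): print({k:(v[0].tolist(),round(np.degrees(v[1])),v[2].tolist()) for k,v in r.items()})
for n in ("tube","bracket"):
    r=look(MAT,95,110,0); show(r)
    if n not in r: break
    if not pick(n,r[n][0],r[n][1],0): break
    put(n,DR[n],AD,24)
r=look(MAT,95,110,0); show(r)
r=look(mach(-126),78,112,24,"d2",back=100); show(r)
E
```

```text
{'bracket': ([399.3, 360.3], 106, [49.8, 8.1]), 'tube': ([471.3, 358.2], 79, [55.5, 39.9])}
tube pick False width 39.4 39.7 t 32.4
tube put True width 39.8 t 35.9
{'bracket': ([399.5, 360.3], 106, [49.7, 8.0])}
bracket pick False width 7.9 7.9 t 40.7
bracket put True width 7.7 t 44.2
{}
{'yoke': ([521.3, -50.8], 85, [50.1, 33.8]), 'bracket': ([530.8, 64.6], 85, [49.0, 8.1])}
```

View pics/d2.png

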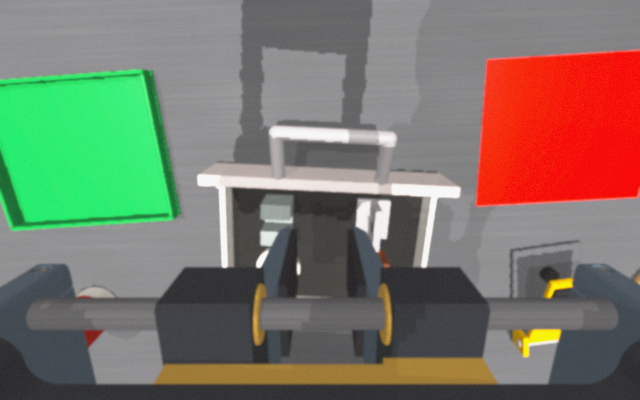

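All four parts look to be in the drawer and the mat is empty: the bracket is at (373,215) and the yoke at (277,218). I shut the drawer, then measure the pedal.

```bash
python3 - <<'E'
from h import *
def show(r): print({k:(v[0].tolist(),round(np.degrees(v[1])),v[2].tolist()) for k,v in r.items()})
r=look(mach(-126),78,112,24,back=-25); show(r)
if len(r)==4:
    grab_bar(208.3); slide(-8,limit=25); leave_bar()
hand.set_gripper(0)
manip.movep([600,312,300],down(np.radians(90))); c=cam("wrist"); cv2.imwrite("pics/ped.png",c["im"])
W=cloud(c); hsv=cv2.cvtColor(c["im"],cv2.COLOR_BGR2HSV)
roi=(abs(W[...,0]-650)<100)&(abs(W[...,1]-312)<70)
b=roi&(hsv[...,2]<75)&(W[...,2]>38)&(W[...,2]<95)
nn,l,s,ce=cv2.connectedComponentsWithStats(b.astype(np.uint8)); i=1+np.argmax(s[1:,4]); P=W[l==i]
print(s[i],P.mean(0),cv2.minAreaRect(P[:,:2].astype(np.float32)),np.percentile(P[:,2],[2,98]))
print(T())
E
```

```text
odd blob (array([485.1,  87.6]), array([60.1,  4.6]), np.float64(87.2), 57.8, 3, 190, array([485.6,  96.8,  80.6]))
{'yoke': ([521.6, -50.6], 85, [50.1, 34.2]), 'bracket': ([638.5, -72.1], 177, [68.2, 4.9]), 'flange': ([593.0, -56.9], 88, [30.8, 30.6]), 'tube': ([602.3, 58.8], 85, [55.4, 40.1])}
bar hit False 0.1474413556941518 travel 208.00818900503077
stop True travel -1.7021728720287825 [-3.9  0.8  9.6]
[ 292  173   59   57 2647] [637.99811455 310.27468845  69.68954257] ((641.8330688476562, 310.7214050292969), (74.21776580810547, 62.2838249206543), 7.240570545196533) [54.71068412 82.1424695 ]
55.6
```

View pics/ped.png

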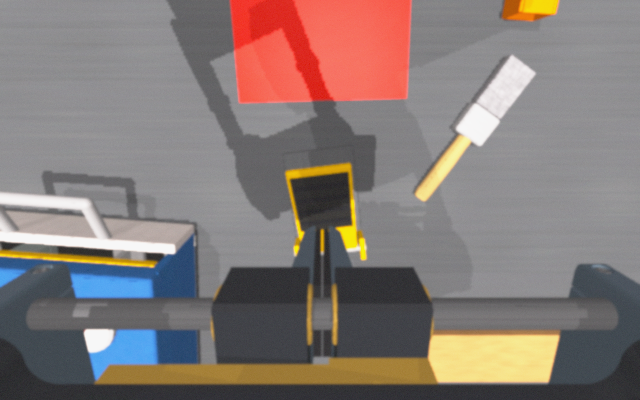

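The pedal pad centre comes out near (640, 310.5, 69), which agrees with the given 69 mm height. The picture may show a gap behind the drawer panel at (80,250), so I check the panel position before touching the pedal.

```bash
cat >> h.py <<'E'
def gap(tag=None):
    c=cam("wrist"); W=cloud(c); S=cv2.cvtColor(c["im"],cv2.COLOR_BGR2HSV)[...,1]
    if tag: cv2.imwrite(f"pics/{tag}.png",c["im"])
    m=(W[...,0]-F[0])*MX[0]+(W[...,1]-F[1])*MX[1]; y=(W[...,0]-F[0])*MY[0]+(W[...,1]-F[1])*MY[1]
    p=(abs(W[...,2]-80)<4)&(S<70)&(m>-60)&(m<30)&(abs(y)<140); q=(abs(W[...,2]-98)<9)&(m>-140)&(m<-40)&(abs(y)<40)
    t=(abs(W[...,2]-140)<4)&(m>-40)&(m<40)&(abs(y)<140)
    for n,k in(("panel",p),("bar",q),("machine top",t)):
        if k.sum()>20: print(n,k.sum(),"x",np.percentile(m[k],[2,10,50,90,98]).round(1),"y",np.percentile(y[k],[5,95]).round())
E
python3 - <<'E'
from h import *
gap()
manip.movep([600,80,280],down(A)); gap("gap")
E
```

```text
panel 2031 x [-26.2 -12.   -7.5  -1.5  -0. ] y [-53. 130.]
bar 856 x [-68.5 -67.9 -64.  -57.4 -55.7] y [-30.  36.]
machine top 2203 x [ 0.5  1.4  9.7 21.6 25.3] y [-10. 135.]
panel 1900 x [-16.  -11.4  -6.6  -1.3  -0. ] y [-21. 132.]
bar 610 x [-68.4 -67.4 -61.7 -56.4 -55.2] y [-13.  38.]
machine top 8765 x [ 0.8  3.8 20.9 35.6 39.1] y [-105.  131.]
```

View pics/gap.png

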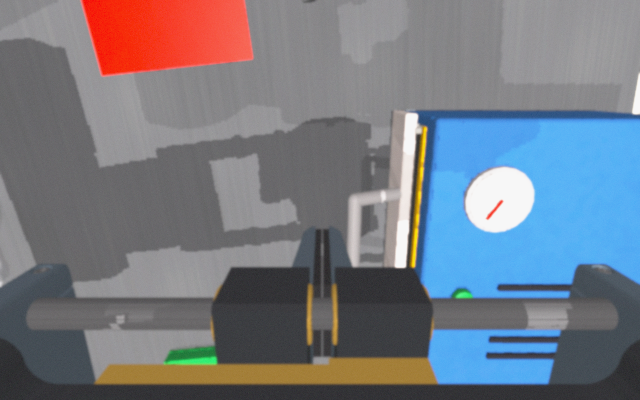

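The panel spans machine x -12 to 0 and the bar is at -62, exactly where they belong when shut. Now the pulses.

```bash
python3 - <<'E'
from h import *
a=np.radians(97); x,y=645,310.8
manip.movep([x,y,150],down(a)); manip.movel([x,y,100])
for k in range(2):
    hit=manip.movel([x,y,40],speed=50,force_limit=25); o=manip.get_obs(); print(hit,"tip z",o["tcp_pos"][2]-8,o["wrist_force"].round(1))
    manip.hold(1.3); o=manip.get_obs(); print(" after hold tip z",o["tcp_pos"][2]-8,o["wrist_force"].round(1))
    manip.movel([x,y,100],speed=100); manip.hold(0.6); print(manip.get_obs()["wrist_force"].round(1),T())
manip.movel([x,y,200],speed=200)
manip.movep([600,312,300],down(np.radians(90))); c=cam("wrist"); W=cloud(c); hsv=cv2.cvtColor(c["im"],cv2.COLOR_BGR2HSV)
b=(abs(W[...,0]-650)<100)&(abs(W[...,1]-312)<70)&(hsv[...,2]<75)&(W[...,2]>30)&(W[...,2]<95)
nn,l,s,ce=cv2.connectedComponentsWithStats(b.astype(np.uint8)); i=1+np.argmax(s[1:,4]); P=W[l==i]
print(s[i],P.mean(0),np.percentile(P[:,2],[2,98])); gap()
E
```

```text
True tip z 41.236574653601245 [-5.3 -3.3 19.1]
 after hold tip z 41.254687889528704 [-4.7 -1.7 19.3]
[-0.5  0.6  0.3] 62.3
True tip z 41.21722039993797 [-4.3 -1.7 18.3]
 after hold tip z 41.231307482854966 [-4.3 -1.7 18.4]
[ 0.3  0.9 -0.9] 65.8
[ 291  174   59   56 2639] [637.86112612 310.32086818  69.68089036] [54.64067504 81.9039418 ]
panel 2022 x [-26.3 -12.   -7.5  -1.4   0.1] y [-52. 130.]
bar 837 x [-68.4 -68.  -64.2 -57.5 -55.6] y [-29.  37.]
machine top 2067 x [ 0.6  1.3  9.2 20.5 24.1] y [ -8. 135.]
```

Both pulses went to the stop (tips at 41 mm, 19 N held for 1.3 s), the pedal returned up, and the drawer stayed shut. Now I pull the drawer out and unload it.

```bash
cat >> h.py <<'E'
TA=np.radians(2.27); TR=lambda x,y:(440.3+x*np.cos(TA)-y*np.sin(TA),-290+x*np.sin(TA)+y*np.cos(TA))
TD=dict(flange=TR(42,50),yoke=TR(-42,50),tube=TR(42,-50),bracket=TR(-42,-50))
def show(r): print({k:(v[0].tolist(),round(np.degrees(v[1])),v[2].tolist()) for k,v in r.items()})
E
python3 - <<'E'
from h import *
grab_bar(-1.7); slide(216); leave_bar(); hand.set_gripper(0.6)
r=look(mach(-126),68,108,24,"d3",back=-25); show(r)
for n in ("tube","bracket"):
    if n!="tube": r=look(mach(-126),68,108,24,back=-25); show(r)
    if n not in r or not pick(n,r[n][0],r[n][1],24): print("stop",n); break
    put(n,TD[n],TA+np.pi/2,5)
print(T())
E
```

```text
bar hit False 0.14007105843077605 travel -1.7361253282971845
stop True travel 208.2693203046146 [ 3.   0.9 -2.4]
{'yoke': ([520.7, -50.6], 84, [50.2, 33.9]), 'bracket': ([530.1, 64.9], 85, [49.3, 8.3]), 'flange': ([592.6, -56.9], 88, [30.9, 30.7]), 'tube': ([601.7, 58.8], 85, [55.4, 40.1])}
tube pick False width 39.8 39.5 t 78.7
tube put True width 39.4 t 82.5
{'yoke': ([520.7, -50.6], 85, [50.1, 34.0]), 'bracket': ([530.1, 64.9], 85, [49.3, 8.2]), 'flange': ([592.3, -56.8], 88, [30.9, 30.8])}
bracket pick False width 7.6 7.8 t 87.4
bracket put True width 7.8 t 91.2
91.2
```

```bash
python3 - <<'E'
from h import *
for n in ("flange","yoke"):
    r=look(mach(-126),68,108,24,back=-25); show(r)
    if n not in r or not pick(n,r[n][0],r[n][1],24): print("stop",n); break
    put(n,TD[n],TA+np.pi/2,5)
r=look(mach(-126),68,108,24,"d4",back=-25); show(r)
r=look((440,-290),90,105,5,"t1",back=10); show(r); print(T())
E
```

```text
{'yoke': ([520.6, -50.6], 84, [50.2, 33.9]), 'flange': ([592.6, -56.9], 88, [30.8, 30.7])}
flange pick False width 31.3 31.0 t 96.3
flange put True width 31.1 t 99.4
{'yoke': ([520.7, -50.6], 85, [50.0, 33.9])}
yoke pick False width 33.7 33.9 t 103.9
yoke put True width 33.7 t 107.1
{}
odd blob (array([ 439.4, -290.2]), array([202.8, 179.2]), np.float64(91.9), 22.2, 179, 1252, array([ 395. , -252.1,   25.9]))
odd blob (array([ 462.3, -394.1]), array([128.,   4.]), np.float64(1.3), 22.1, 190, 221, array([ 476.6, -393.4,   25.9]))
{'yoke': ([396.4, -243.5], 92, [50.3, 34.1]), 'bracket': ([399.9, -343.3], 92, [49.2, 8.2]), 'flange': ([480.2, -240.4], 88, [30.9, 30.3]), 'tube': ([483.7, -340.2], 92, [55.7, 40.1])}
109.7
```

View pics/t1.png

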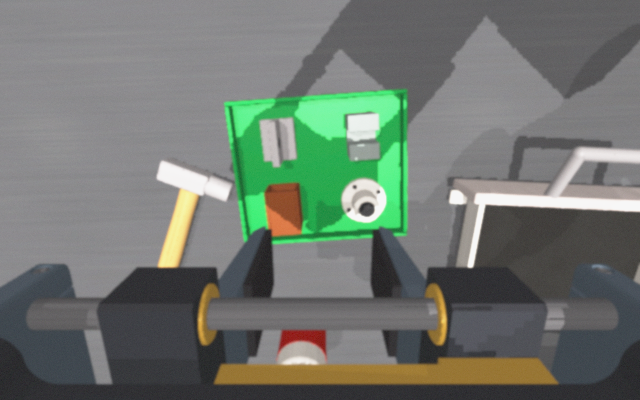

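View pics/d4.png

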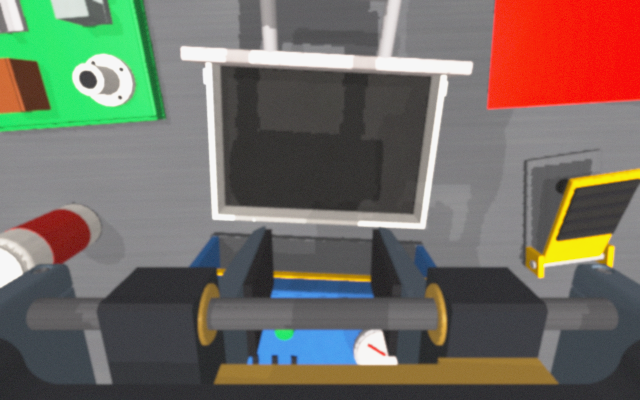

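All four parts stand flat in the tray: bracket (280,140), yoke (363,138), tube (285,210) and flange (364,200). The drawer is empty, the pedal is up, and the can stands at about (50,240). I shut the drawer and make a last check.

```bash
python3 - <<'E'
from h import *
grab_bar(208.3); slide(-8); leave_bar(); hand.set_gripper(0)
manip.movep([600,80,280],down(A)); gap()
r=look((440,-290),90,105,5,back=10); show(r)
manip.movep([420,120,330],down(np.radians(90))); cv2.imwrite("pics/fin.png",np.vstack([cam("top")["im"][50:330,:],cam("scene")["im"][100:,:]])); print(T())
E
```

```text
bar hit False 0.14300675909092078 travel 208.21915782195805
stop True travel -1.6714988718599173 [-3.3 -0.1 10.9]
panel 1886 x [-16.3 -11.4  -6.5  -1.3   0.1] y [-21. 132.]
bar 609 x [-68.4 -67.3 -61.9 -56.4 -55.2] y [-13.  37.]
machine top 8749 x [ 0.9  3.8 20.8 35.6 39.1] y [-105.  132.]
odd blob (array([ 439.8, -290.6]), array([202.4, 180. ]), np.float64(91.9), 22.2, 180, 1433, array([ 412.3, -250.9,   25.9]))
{'yoke': ([396.4, -243.7], 92, [50.1, 33.8]), 'bracket': ([400.1, -343.3], 92, [49.6, 8.3]), 'tube': ([483.7, -340.0], 92, [55.6, 40.1]), 'flange': ([479.9, -240.8], 88, [30.7, 30.2])}
121.6
```

View pics/fin.png

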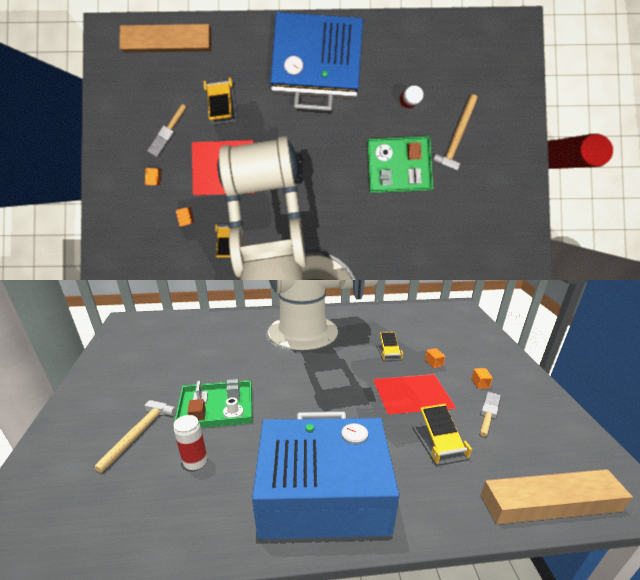

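The final views show all four parts in the tray around (400,165), the drawer shut, the pedal up at (219,100), and the can, hammer and brush where they started. I hand it in.

```bash
python3 -c "
from h import *
print(ticket.finish_job())"
```

```text
the job is handed in; nothing more can be done
None
```

Job handed in at about 122 s: all four parts went through the demagnetiser with two full pedal pulses and are now in the green tray, with the drawer fully shut, the pedal up, and the can, hammer and brush undisturbed.

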